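# Load the grill spare-parts kit into its nests

## Task

Load the repair kit for the grill: put the loose knob, the ceramic insulator, the plug and the thermostat each into the nest whose pocket matches its shape and size, sitting upright and flat on the pocket floor, the strap of the thermostat along its pocket. Leave the multimeter and the roll of masking tape alone.

Things in the scene. Friction and masses are not known exactly. Their poses are not given: they have to be found in the camera images.
- knob: Black round control knob of a grill, pointer mark on top, 41 mm across the fluted skirt, 20 mm high, 18 g. Lies skirt down; origin at the centre of its underside, z up.
- insulator: Off-white ceramic stand-off insulator, a small waisted spool, 20 mm diameter, 22 mm high, standing upright. Origin at the centre of its underside, z up.
- plug: Black moulded two-pin plug lying flat in the row of loose parts nearest the robot (not the corded one by the grill), 95 mm long along its x (two flat brass pins at -x, cable stub at +x), 38 mm wide along its y, 26 mm high. The body to grip is 38 mm wide and reaches from x = -30 to +20 mm, with flat lower flanks. Origin at the middle of the length and width, on the underside; z up.
- thermostat: Snap thermostat: a pale round can, 25 mm diameter and 19 mm high, with two brass blades up to 28 mm, standing in the middle of a flat metal strap 50 mm long along its y, 16 mm wide along x, 2 mm thick. Origin at the centre of the underside, z up. Grip the can across the strap (along x).
- nest_knob: Fixed grey plastic block, 140 (x, roughly away from the robot) x 86 (y) x 8 mm, same outside as the other three; origin at the centre of its underside, z up. One pocket in its middle, 5 mm deep, blue floor 3 mm above the origin, 2 mm chamfer, 8 mm of play all round. Pocket: the larger round one, 57 mm diameter, for the knob.
- nest_insulator: Fixed grey plastic block, 140 (x, roughly away from the robot) x 86 (y) x 8 mm, same outside as the other three; origin at the centre of its underside, z up. One pocket in its middle, 5 mm deep, blue floor 3 mm above the origin, 2 mm chamfer, 8 mm of play all round. Pocket: the small round one, 36 mm diameter, for the ceramic insulator.
- nest_plug: Fixed grey plastic block, 140 (x, roughly away from the robot) x 86 (y) x 8 mm, same outside as the other three; origin at the centre of its underside, z up. One pocket in its middle, 5 mm deep, blue floor 3 mm above the origin, 2 mm chamfer, 8 mm of play all round. Pocket: the larger oblong one, 111 mm along x by 54 mm along y, for the plug (either way round).
- nest_thermostat: Fixed grey plastic block, 140 (x, roughly away from the robot) x 86 (y) x 8 mm, same outside as the other three; origin at the centre of its underside, z up. One pocket in its middle, 5 mm deep, blue floor 3 mm above the origin, 2 mm chamfer, 8 mm of play all round. Pocket: the smaller oblong one, 66 mm along x by 41 mm along y, for the thermostat, its strap along x (either way round).
- multimeter: Bystander: green and black hand multimeter lying on its back, 150 (x) x 70 (y) x 38 mm, origin at the centre of its underside. Leave it alone.
- tape: Bystander: roll of masking tape lying flat, 104 mm across, 25 mm high, origin at the centre of its underside. Leave it alone.

How it is judged (in metres and radians):
At the end, for the whole second after the job is handed in: Each part lies in its own nest: within 12 mm of the pocket's centre, its underside less than 5.5 mm above the block's underside (pocket floor: 3 mm), upright within 0.1 rad, at rest; the thermostat's strap within 0.45 rad of its pocket's long side, either way round (horizontal distance between knob and nest_knob below 0.012 m and z of knob in the frame of nest_knob below 0.0055 m and angle between each of knob, insulator, plug, thermostat's own z axis and vertical below 0.1 rad and linear speed of each of knob, insulator, plug, thermostat below 0.02 m/s and horizontal distance between insulator and nest_insulator below 0.012 m and z of insulator in the frame of nest_insulator below 0.0055 m and horizontal distance between plug and nest_plug below 0.012 m and z of plug in the frame of nest_plug below 0.0055 m and horizontal distance between thermostat and nest_thermostat below 0.012 m and z of thermostat in the frame of nest_thermostat below 0.0055 m and angle between the y axis of thermostat and the x axis of nest_thermostat, either way round below 0.45 rad); the robot touches nothing.
It fails at once if the multimeter is pushed more than 20 mm (distance of multimeter from where it was at the start of the episode above 0.02 m).
It fails at once if the roll of tape is pushed more than 20 mm (distance of tape from where it was at the start of the episode above 0.02 m).
It also fails if it takes over 96 s, if anything falls off the work surface, if the arm or the gripper's body presses on something with over 40 N, if the wrist force passes 120 N, or if a joint passes its speed limit or range.

## Robot

A 7-joint arm with a two-finger parallel gripper is mounted at the origin on a cart in front of the work surface, level with it; the furniture and walls round the work are solid. World frame = base frame: x ahead of the robot, y to its left, z up, the work surface at z = 0. Lengths are in mm, angles in rad, forces in N, time in s.
With the tool pointing down it reaches from about 400 to 900 mm from the base axis. Payload 5.5 kg.
Tool frame: the origin (TCP) lies on the centre line of the jaws, within the pads' length; the fingertips stand ahead of it and the grasp point (between the pads) lies 5 mm behind it (bot.tip_extent is the z of the fingertips in the tool frame, in mm); z points along the fingers, y is the line along which they close (so a half turn about z gives the same grasp; the last joint's range is limited). The gripper opens to 92 mm and grips with 3 to 60 N. Pads are 19 mm wide; open, the fingers measure 130 mm over their backs; the gripper's body (75 mm by 190 mm) begins 47 mm behind the grasp point.
Start: joints at [-1.064, 0.501, -0.427, 1.55, 0.221, 1.138, -0.21], TCP at [156.867, 630.787, 240.729] pointing down, gripper open.
Joint ranges: [-2.88, 2.88], [-0.31, 2.03], [-1.54, 1.56], [0.2, 2.42], [-1.41, 4.55], [0.19, 2.02], [-2.57, 2.57]. Speed limits (rad/s): [2.57, 2.57, 3.14, 3.14, 3.14, 3.14, 3.14].

## Interface

Orientations are given as a unit quaternion [w, x, y, z].
In Python, from bench import bot, cams gives the robot as it stands. The module is installed in compiled form; this text tells all that it offers.
- The arm moves only by the shell command python3 -m pendant 'ROWS'. ROWS is JSON, a list that holds one entry, the list of rows, each a list of 5 numbers: the finger opening in m, from 0 to 0.0918, then the shift along the tool's x, y, z in m, then the turn about the tool's z in rad. A call has 1 to 12 rows; each row is the pose to reach, as a shift and turn from the pose commanded when the call began, along the tool's axes at that moment; what a row does not reach only later rows make up. A row lasts 1/8 s, in which the tool goes at most 62.5 mm and 10.7 degrees, less where a joint would pass 70% of its speed; a pose out of reach is approached as far as the arm can. A call with a gripper value outside its range is refused whole. The fingers move at their own pace and stop on an object; the grip force is fixed at half the most. Time passes only in rows, so rows that repeat a pose let the fingers close. It gives the time, the measured TCP pose, the force, the opening and the grip force at its end, in the units of the state.
- bot.read_state(): the state, without advancing time (a new reading comes with each control period).
- cams.camera(name): name is "scene" or "top" or "wrist"; returns (picture, depth): 480x640x3 uint8, red, green, blue; 480x640 float32, mm along the optical axis (not along the pixel's ray), 0 where there is no reading.
- cams.camera_model(name): a dict with "fx", "fy", "cx", "cy" (pixels), "D" ([k1, k2, p1, p2, k3] as OpenCV has them; the pictures are not rectified), "R" (3x3) and "t" (3): a world point X has camera coordinates R X + t. Camera axes: x right, y down, z forward; pixel columns grow to the right and rows downward; lengths in mm; the calibration is good to about 2 mm. A picture is of the moment at which its call begins: read the wrist's pose just before it. camera_model takes no time and is no camera call; for the wrist camera it gives the pose at the moment of the call.
- bot.finish_job(): hands the job in; it is judged then, once.
The state is a dict: "clock": time; "q": joint angles; "joint_vel": joint speeds; "joint_efforts": joint torques, N m; "tool_pos": TCP position; "orientation": TCP orientation; "wrist_force": force on the tool from outside, world axes, zero at the start; "torque": the same for the moment, N m; "finger_gap": opening from 0.0 (shut) to 1.0 (fully open); "grasp_force": force on a finger pad.
Only numpy, scipy, OpenCV 4.12 (cv2) and the standard library are available. Lean on these libraries where they do the work, as an engineer would, in place of code of your own. Each camera call takes 0.05 s, during which the arm holds its last target. There are 200 camera calls.

## Working session

There is one attempt and no reset: what is moved stays moved. The work goes in short steps, Python scripts to look and compute and a shell command to move; the robot and the scene stay as the last step left them, time stands still between calls to the robot, and variables do not carry over. Pictures are saved under pics/ and viewed, at most 14 in all, crops included, and the job is handed in when it is done.

```bash
mkdir -p pics
python3 - <<'E'
from bench import bot,cams
import cv2,numpy as np
s=bot.read_state();print(s, bot.tip_extent)
for n in ("top","scene"):
    p,d=cams.camera(n);cv2.imwrite(f"pics/{n}0.png",p[:,:,::-1]);np.savez(f"{n}0.npz",p=p,d=d)
    m=cams.camera_model(n);print(n,m)
E
```

```text
{'clock': 0.0, 'q': array([-1.06381131,  0.50186386, -0.42678933,  1.55147558,  0.22085914,
        1.13828291, -0.21031202]), 'joint_vel': array([-0.00016193, -0.00108495,  0.0022768 ,  0.00049411,  0.00018323,
        0.00103693,  0.00027995]), 'joint_efforts': array([-8.71186367e-04, -5.66580713e+01, -5.81582755e+00, -2.79114729e+01,
       -6.85020606e-02,  3.06049932e-02,  1.73948079e-04]), 'tool_pos': array([156.79118979, 630.1037955 , 239.65748473]), 'orientation': array([-1.27845688e-04,  1.21555533e-01,  9.92584149e-01, -9.71581888e-04]), 'wrist_force': array([ 0.19462726, -0.09587521, -0.94085902]), 'torque': array([-0.03498234, -0.02899386,  0.00904485]), 'grasp_force': 0.0, 'finger_gap': 1.0005441718582209} 14.0
top {'fx': 490.7404595824541, 'fy': 490.7404595824541, 'cx': 325.7496753775153, 'cy': 231.33815027481268, 'D': array([-0.01486987,  0.        ,  0.        ,  0.        ,  0.        ]), 'R': array([[ 0.00157567, -0.99984245, -0.01768049],
       [-0.98130067,  0.00185709, -0.19247219],
       [ 0.1924747 ,  0.01765315, -0.98114314]]), 't': array([104.85200652, 538.63515568, 947.57034663])}
scene {'fx': 602.3288640391843, 'fy': 602.3288640391843, 'cx': 322.9863041886392, 'cy': 224.78597892888564, 'D': array([-0.02752723,  0.        ,  0.        ,  0.        ,  0.        ]), 'R': array([[-0.85497708, -0.51865484,  0.00337043],
       [-0.36313609,  0.59394694, -0.71788524],
       [ 0.37033279, -0.61499935, -0.69615331]]), 't': array([ 518.25976517,  193.53655942, 1361.12909112])}
```

View pics/top0.png

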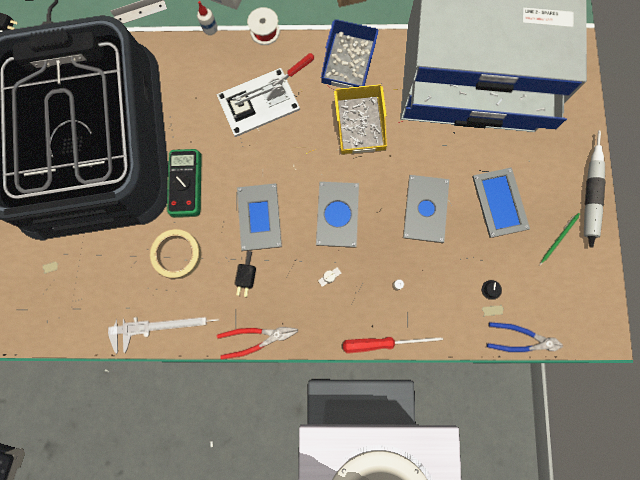

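View pics/scene0.png

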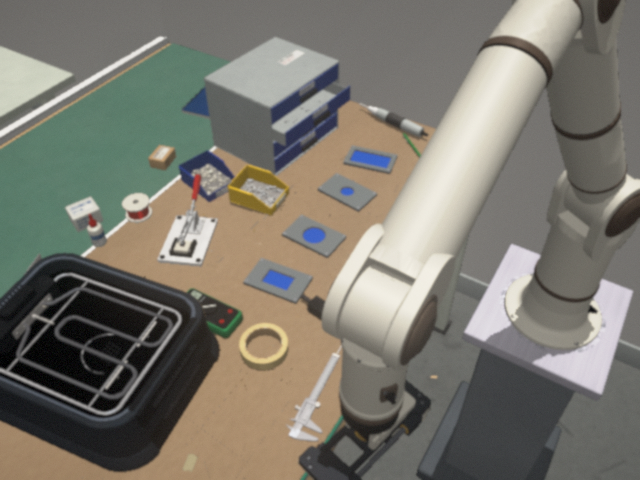

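The top view shows the thermostat (330,276), insulator (398,284), knob (491,290) and plug (245,275). The nests are thermostat (259,217), knob (337,214), insulator (427,209) and plug (500,202). The multimeter is at (184,183) and the tape at (175,254). In the scene view the arm stands off to the robot's left, hiding the loose parts.

```bash
cat > h.py <<'E'
import numpy as np,cv2
from scipy.spatial.transform import Rotation as Ro
from bench import bot,cams
def K(m): return np.array([[m['fx'],0,m['cx']],[0,m['fy'],m['cy']],[0,0,1]])
def rays(uv,m):
    n=cv2.undistortPoints(np.asarray(uv,float).reshape(-1,1,2),K(m),m['D'])[:,0]
    return np.c_[n,np.ones(len(n))]
def plane(uv,m,z):
    r=rays(uv,m)@m['R']; c=-m['R'].T@m['t']
    return c+r*((z-c[2])/r[:,2])[:,None]
def cloud(d,m):
    v,u=np.mgrid[:480,:640]; r=rays(np.c_[u.ravel(),v.ravel()],m)
    return ((r*d.reshape(-1,1)-m['t'])@m['R']).reshape(480,640,3)
def yaw_now(s):
    w,x,y,z=s['orientation']; R=Ro.from_quat([x,y,z,w]).as_matrix(); return R
def go(x,y,z,yaw=None):
    """shift (m) in tool axes and turn to TCP x,y,z; yaw=world direction (rad, mod pi) of closing line"""
    s=bot.read_state();R=yaw_now(s);d=R.T@(np.array([x,y,z])-s['tool_pos'])/1000
    t=0
    if yaw is not None:
        cur=np.arctan2(R[1,1],R[0,1]); t=-((yaw-cur+np.pi/2)%np.pi-np.pi/2)
    print('t',round(s['clock'],2),'pos',s['tool_pos'].round(1),'shift',d.round(4),'turn',round(t,3),'alt',round(t-np.sign(t)*np.pi,3),'q7',s['q'][6].round(2),'gap',round(s['finger_gap']*91.8,1),'tilt',R[:,2].round(3))
def comp(mask,c):
    n,l,st,ce=cv2.connectedComponentsWithStats(mask.astype(np.uint8))
    ids=[i for i in range(1,n) if st[i,4]>15]
    i=min(ids,key=lambda i:np.hypot(*(ce[i]-c))); return l==i
E
python3 - <<'E'
from h import *
f=np.load('top0.npz');p,d=f['p'],f['d'];m=cams.camera_model('top');W=cloud(d,m)
print('table z',[W[y,x].round(1) for x,y in((290,300),(380,250),(450,270))])
hsv=cv2.cvtColor(p,cv2.COLOR_RGB2HSV)
blue=(hsv[...,0]>95)&(hsv[...,0]<125)&(hsv[...,1]>120)
gray=(hsv[...,1]<40)&(hsv[...,2]>90)
for n,c in dict(thermo=(259,217),knob=(337,214),ins=(427,209),plug=(500,202)).items():
    b=comp(blue,c);ys,xs=np.nonzero(b);w=plane(np.c_[xs,ys],m,3)[:,:2].astype(np.float32)
    box=np.zeros((480,640),bool);box[c[1]-42:c[1]+42,c[0]-35:c[0]+35]=1
    g=comp((gray|blue)&box,c);ys,xs=np.nonzero(g);w2=plane(np.c_[xs,ys],m,8)[:,:2].astype(np.float32)
    r,r2=cv2.minAreaRect(w),cv2.minAreaRect(w2)
    print(n,'floor',np.round(r[0],1),np.round(r[1]),round(r[2],1),'block',np.round(r2[0],1),np.round(r2[1]),round(r2[2],1))
H=W[...,2]
for n,c,h in (('thermo',(330,276),10),('ins',(398,284),8),('knob',(491,290),8),('plug',(245,275),8)):
    k=(H>h)&(H<80);k=comp(k,c);w=W[k];r=cv2.minAreaRect(w[:,:2].astype(np.float32))
    zt=np.percentile(w[:,2],90);t=w[w[:,2]>zt-6]
    print(n,len(w),np.round(r[0],1),np.round(r[1]),round(r[2],1),'ztop',round(zt,1),'topmean',t.mean(0).round(1))
ims=[cv2.resize(p[c[1]-25:c[1]+25,c[0]-25:c[0]+25],(390,290),interpolation=cv2.INTER_CUBIC) for c in((330,276),(398,284),(491,290),(245,272))]
cv2.imwrite('pics/crop.png',np.vstack([np.hstack(ims[:2]),np.hstack(ims[2:])])[:,:,::-1])
E
```

```text
table z [array([402.5, 180.4,   0.6]), array([508.1,  -9.7,   2. ]), array([ 4.654e+02, -1.566e+02,  2.000e-01])]
thermo floor [581.7 250.7] [65. 40.] 5.9 block [580.9 250.2] [140.  87.] 5.9
knob floor [586.7  80.4] [54. 53.] 89.9 block [586.7  81.1] [ 86. 140.] 87.2
ins floor [ 600.  -111.1] [34. 33.] 43.0 block [ 598.5 -112. ] [ 91. 140.] 83.0
plug floor [ 613.  -271.9] [111.  53.] 12.1 block [ 611.9 -270.8] [140.  86.] 12.2
thermo 109 [450.5  98.5] [23. 21.] 0.3 ztop 21.8 topmean [451.1  98.5  20. ]
ins 79 [433.7 -44.6] [19. 18.] 89.0 ztop 24.2 topmean [434.1 -44.5  21.9]
knob 211 [ 423.7 -238.9] [31. 31.] 56.1 ztop 21.0 topmean [ 423.7 -238.9   18.6]
plug 539 [457.4 273.9] [36. 94.] 80.7 ztop 28.1 topmean [451.7 274.7  26.1]
```

View pics/crop.png

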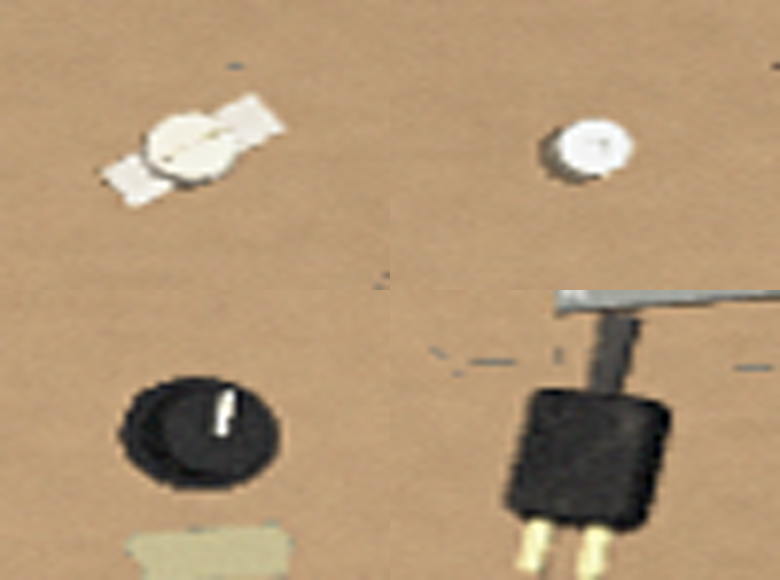

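The crop shows the thermostat strap running lower-left to upper-right, the insulator upright, the knob skirt down, and the plug with its stub up (+x) and pins towards the robot. The measurements agree with the known sizes, so I'll compute the first move.

Run:
```python
from h import *
f=np.load('top0.npz');p=f['p'].astype(int);m=cams.camera_model('top')
box=np.zeros((480,640),bool);box[262:290,314:346]=1
k=comp((p[...,2]>165)&box,(330,276));ys,xs=np.nonzero(k);r=cv2.minAreaRect(plane(np.c_[xs,ys],m,2)[:,:2].astype(np.float32));print(r)
go(454.4,274.4,120,np.radians(80.7))
```

```text
((452.7789306640625, 98.67015075683594), (24.546798706054688, 49.05287170410156), 26.542890548706055)
t 0.1 pos [156.8 630.2 239.8] shift [-0.3747 -0.2733  0.1202] turn -0.081 alt 3.06 q7 -0.21 gap 91.3 tilt [-0.    -0.002 -1.   ]
```

```bash
python3 -m pendant '[[[0.07,-0.375,-0.273,0,-0.08],[0.07,-0.375,-0.273,0,-0.08],[0.07,-0.375,-0.273,0,-0.08],[0.07,-0.375,-0.273,0,-0.08],[0.07,-0.375,-0.273,0,-0.08],[0.07,-0.375,-0.273,0.03,-0.08],[0.07,-0.375,-0.273,0.06,-0.08],[0.07,-0.375,-0.273,0.1,-0.08],[0.07,-0.375,-0.273,0.14,-0.08],[0.07,-0.375,-0.273,0.14,-0.08],[0.07,-0.375,-0.273,0.14,-0.08]]]'
python3 - <<'E'
from h import *
go(454.4,274.4,21,np.radians(80.7))
E
```

```text
clock: 1.48
tool_pos: [455.1, 276.6, 101.9]
orientation: [0.0, 0.081, 0.997, 0.001]
wrist_force: [0.5, 0.2, 0.8]
finger_gap: 0.762
grasp_force: 0.0
t 1.48 pos [455.1 276.6 101.9] shift [ 0.0003 -0.0024  0.0809] turn -0.0 alt 3.141 q7 0.66 gap 70.0 tilt [ 0.001  0.001 -1.   ]
```

```bash
python3 -m pendant '[[[0.07,0,-0.0015,0.03,0],[0.07,0,-0.0015,0.06,0],[0.07,0,-0.0015,0.081,0],[0.07,0,-0.0015,0.081,0],[0.07,0,-0.0015,0.081,0],[0.02,0,-0.0015,0.081,0],[0.02,0,-0.0015,0.081,0],[0.02,0,-0.0015,0.081,0],[0.02,0,-0.0015,0.081,0],[0.02,0,-0.0015,0.081,0]]]'
python3 - <<'E'
from h import *
go(609.6,-271.9,130,np.radians(102.2))
E
```

```text
clock: 2.72
tool_pos: [454.8, 274.0, 19.9]
orientation: [0.0, 0.082, 0.997, 0.0]
wrist_force: [0.2, 0.7, 1.7]
finger_gap: 0.394
grasp_force: 30.0
t 2.73 pos [454.8 274.   19.9] shift [-0.2418 -0.5133 -0.1102] turn -0.377 alt 2.765 q7 0.62 gap 36.1 tilt [ 0.  0. -1.]
```

```bash
python3 -m pendant '[[[0.02,0,0,-0.03,0],[0.02,0,0,-0.07,0],[0.02,0,0,-0.11,0],[0.02,-0.242,-0.513,-0.11,-0.377],[0.02,-0.242,-0.513,-0.11,-0.377],[0.02,-0.242,-0.513,-0.11,-0.377],[0.02,-0.242,-0.513,-0.11,-0.377],[0.02,-0.242,-0.513,-0.11,-0.377],[0.02,-0.242,-0.513,-0.11,-0.377],[0.02,-0.242,-0.513,-0.11,-0.377],[0.02,-0.242,-0.513,-0.11,-0.377],[0.02,-0.242,-0.513,-0.11,-0.377]]]'
python3 -m pendant '[[[0.02,0,0,0,0],[0.02,0,0,0,0]]]'
python3 - <<'E'
from h import *
go(609.6,-271.9,24,np.radians(102.2))
p,d=cams.camera('wrist');cv2.imwrite('pics/w1.png',p[:,:,::-1])
E
```

```text
clock: 4.22
tool_pos: [606.2, -260.9, 129.2]
orientation: [-0.0, -0.106, 0.994, 0.0]
wrist_force: [1.6, 0.9, -0.7]
finger_gap: 0.395
grasp_force: 29.9
clock: 4.47
tool_pos: [605.5, -258.6, 128.8]
orientation: [-0.001, -0.106, 0.994, 0.001]
wrist_force: [0.3, 1.0, -0.9]
finger_gap: 0.393
grasp_force: 29.9
t 4.47 pos [ 605.5 -258.6  128.8] shift [-0.0013 -0.0141  0.1048] turn -0.0 alt 3.141 q7 2.03 gap 36.0 tilt [-0.001  0.001 -1.   ]
```

View pics/w1.png

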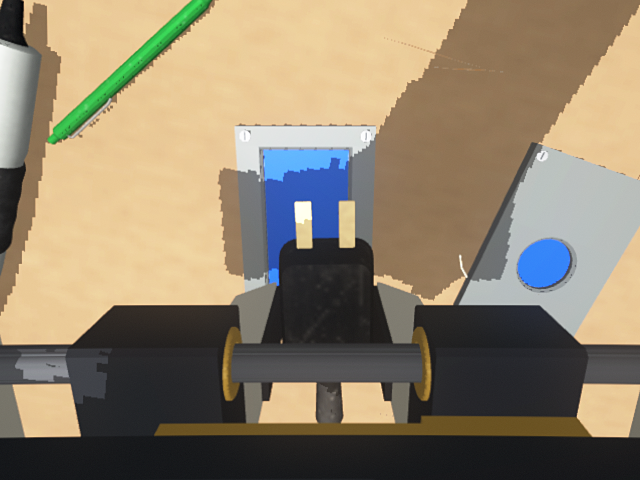

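The plug hangs straight in the jaws, with its pins at (305–347, 225) pointing along the pocket (x 262–352). It is offset sideways by about 14 mm, which agrees with the computed shift.

```bash
python3 -m pendant '[[[0.02,-0.001,-0.014,0.03,0],[0.02,-0.001,-0.014,0.06,0],[0.02,-0.001,-0.014,0.075,0],[0.02,-0.001,-0.014,0.075,0],[0.02,-0.001,-0.014,0.075,0]]]'
python3 - <<'E'
from h import *
go(609.6,-271.9,23.5,np.radians(102.2))
E
```

```text
clock: 5.15
tool_pos: [611.2, -272.0, 55.9]
orientation: [0.001, -0.107, 0.994, -0.0]
wrist_force: [0.5, 0.1, -0.4]
finger_gap: 0.394
grasp_force: 29.9
t 5.15 pos [ 611.2 -272.    55.9] shift [0.0016 0.0005 0.0324] turn 0.001 alt -3.14 q7 2.03 gap 36.1 tilt [ 0.002 -0.    -1.   ]
```

```bash
python3 -m pendant '[[[0.02,0.001,0,0.02,0],[0.02,0.001,0,0.032,0],[0.02,0.001,0,0.032,0],[0.02,0.001,0,0.032,0],[0.06,0.001,0,0.032,0],[0.06,0.001,0,0.032,0],[0.06,0.001,0,0.032,0],[0.06,0.001,0,-0.02,0],[0.06,0.001,0,-0.07,0],[0.06,0.001,0,-0.07,0],[0.06,0.001,0,-0.07,0]]]'
python3 - <<'E'
from h import *
go(423.7,-238.9,100)
p,d=cams.camera('wrist');cv2.imwrite('pics/w2.png',p[:,:,::-1])
E
```

```text
clock: 6.52
tool_pos: [608.8, -272.8, 124.6]
orientation: [-0.0, -0.106, 0.994, -0.0]
wrist_force: [-0.3, 0.7, -0.9]
finger_gap: 0.652
grasp_force: 0.0
t 6.53 pos [ 608.8 -272.8  124.6] shift [0.1738 0.0723 0.0247] turn 0 alt 0.0 q7 2.05 gap 59.8 tilt [-0. -0. -1.]
```

View pics/w2.png

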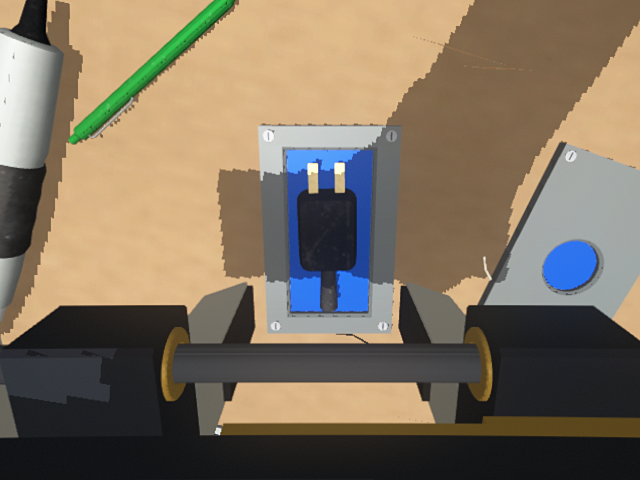

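The plug lies in the blue pocket, body at (327,230), pins (313–340,178), stub (329,292). Next is the knob.

```bash
python3 -m pendant '[[[0.065,0.174,0.072,0,0.4],[0.065,0.174,0.072,0,0.4],[0.065,0.174,0.072,0,0.4],[0.065,0.174,0.072,0.02,0.4],[0.065,0.174,0.072,0.04,0.4],[0.065,0.174,0.072,0.04,0.4],[0.065,0.174,0.072,0.04,0.4]]]'
python3 - <<'E'
from h import *
go(423.7,-238.9,21)
E
```

```text
clock: 7.45
tool_pos: [423.6, -239.0, 84.3]
orientation: [-0.001, 0.093, 0.996, 0.0]
wrist_force: [0.1, 0.4, -0.2]
finger_gap: 0.707
grasp_force: 0.0
t 7.45 pos [ 423.6 -239.    84.3] shift [-0.0001  0.0001  0.0633] turn 0 alt 0.0 q7 1.77 gap 64.9 tilt [-0.001  0.001 -1.   ]
```

```bash
python3 -m pendant '[[[0.065,0,0,0.03,0],[0.065,0,0,0.063,0],[0.065,0,0,0.063,0],[0.065,0,0,0.063,0],[0.01,0,0,0.063,0],[0.01,0,0,0.063,0],[0.01,0,0,0.063,0],[0.01,0,0,0.063,0],[0.01,0,0,0.063,0],[0.01,0,0,0.063,0]]]'
python3 -m pendant '[[[0.01,0,0,-0.03,0],[0.01,0,0,-0.07,0],[0.01,0,0,-0.07,0],[0.01,0,0,-0.07,0]]]'
python3 - <<'E'
from h import *
go(586.7,80.7,90)
p,d=cams.camera('wrist');cv2.imwrite('pics/w3.png',p[:,:,::-1])
E
```

```text
clock: 8.7
tool_pos: [424.0, -239.3, 21.9]
orientation: [0.0, 0.093, 0.996, -0.0]
wrist_force: [-0.2, 0.1, 3.8]
finger_gap: 0.366
grasp_force: 28.8
clock: 9.2
tool_pos: [423.5, -239.1, 91.3]
orientation: [-0.0, 0.093, 0.996, 0.0]
wrist_force: [-0.2, 0.2, -0.3]
finger_gap: 0.369
grasp_force: 28.2
t 9.2 pos [ 423.5 -239.1   91.3] shift [-0.101   0.3445  0.0013] turn 0 alt 0.0 q7 1.77 gap 33.9 tilt [-0.  0. -1.]
```

View pics/w3.png

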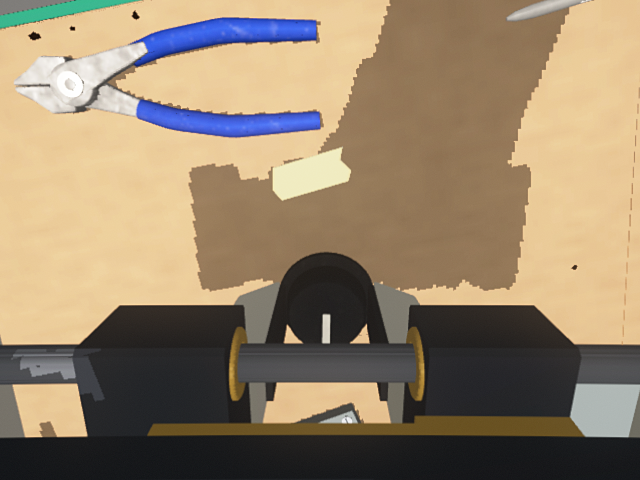

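The knob (325,300) is held upright, centred between the fingers.

```bash
python3 -m pendant '[[[0.01,-0.101,0.345,0,0],[0.01,-0.101,0.345,0,0],[0.01,-0.101,0.345,0,0],[0.01,-0.101,0.345,0,0],[0.01,-0.101,0.345,0,0],[0.01,-0.101,0.345,0,0],[0.01,-0.101,0.345,0,0],[0.01,-0.101,0.345,0.03,0],[0.01,-0.101,0.345,0.03,0],[0.01,-0.101,0.345,0.03,0]]]'
python3 - <<'E'
from h import *
go(586.7,80.7,25)
E
```

```text
clock: 10.5
tool_pos: [586.7, 80.0, 61.4]
orientation: [-0.001, 0.094, 0.996, -0.0]
wrist_force: [0.6, 0.3, 0.4]
finger_gap: 0.363
grasp_force: 28.2
t 10.5 pos [586.7  80.   61.4] shift [0.0001 0.0007 0.0364] turn 0 alt 0.0 q7 1.08 gap 33.3 tilt [-0.001 -0.    -1.   ]
```

Place it, then go up and take a wrist picture to check the knob and aim for the thermostat.

```bash
python3 -m pendant '[[[0.01,0,0.0007,0.02,0],[0.01,0,0.0007,0.036,0],[0.01,0,0.0007,0.036,0],[0.01,0,0.0007,0.036,0],[0.06,0,0.0007,0.036,0],[0.06,0,0.0007,0.036,0],[0.06,0,0.0007,0.036,0],[0.06,0,0.0007,-0.02,0],[0.06,0,0.0007,-0.06,0],[0.06,0,0.0007,-0.08,0],[0.06,0,0.0007,-0.08,0]]]'
python3 - <<'E'
from h import *
p,d=cams.camera('wrist');cv2.imwrite('pics/w4.png',p[:,:,::-1]);m=cams.camera_model('wrist')
print('cam at',(-m['R'].T@m['t']).round(0),'axis',m['R'][2].round(2),'imgright',m['R'][0].round(2))
go(451.5,98.5,100,np.radians(34.5))
E
```

```text
clock: 11.88
tool_pos: [588.8, 81.9, 143.7]
orientation: [0.002, 0.093, 0.996, 0.0]
wrist_force: [-0.2, 0.3, -0.3]
finger_gap: 0.654
grasp_force: 0.0
cam at [509.  96. 287.] axis [ 0.29 -0.05 -0.96] imgright [0.19 0.98 0.  ]
t 11.93 pos [587.6  81.7 142.1] shift [ 0.1369 -0.0088  0.0419] turn 0.782 alt -2.36 q7 1.1 gap 59.8 tilt [ 0.001  0.    -1.   ]
```

View pics/w4.png

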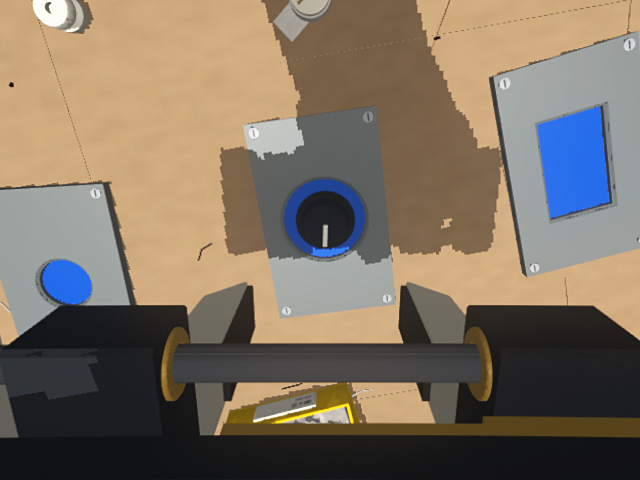

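The knob sits in its pocket at (325,220). Part of the thermostat is at (310,15). I'll go above it and measure the strap.

```bash
python3 -m pendant '[[[0.06,0.137,-0.009,0,0.78],[0.06,0.137,-0.009,0,0.78],[0.06,0.137,-0.009,0,0.78],[0.06,0.137,-0.009,0,0.78],[0.06,0.137,-0.009,0,0.78],[0.06,0.137,-0.009,0,0.78],[0.06,0.137,-0.009,0,0.78]]]'
python3 - <<'E'
from h import *
p,d=cams.camera('wrist');cv2.imwrite('pics/w5.png',p[:,:,::-1]);m=cams.camera_model('wrist');np.savez('w5.npz',p=p,d=d,**m)
W=cloud(d,m);H=W[...,2];k=(np.hypot(W[...,0]-451.5,W[...,1]-98.5)<40)&(d>0)
print('table',np.percentile(H[k],[5,50,95]).round(1))
t0=np.median(H[k])
c=comp(k&(H>t0+10),(325,220));w=W[c];t=w[w[:,2]>t0+15];print('can',len(w),cv2.minEnclosingCircle(t[:,:2].astype(np.float32)))
s=k&(p.astype(int)[...,2]>165);s=comp(s,(325,220));ys,xs=np.nonzero(s&(H<t0+6));
q=plane(np.c_[xs,ys],m,2)[:,:2];q=q[np.hypot(*(q-[451.5,98.5]).T)<32];u=np.linalg.svd(q-q.mean(0),full_matrices=False)[2][0]
print('strap',len(q),q.mean(0),np.degrees(np.arctan2(u[1],u[0])),cv2.minAreaRect(q.astype(np.float32)))
go(451.5,98.5,21,np.radians(34.5))
E
```

```text
clock: 12.8
tool_pos: [450.9, 98.2, 141.3]
orientation: [-0.0, 0.464, 0.886, -0.0]
wrist_force: [-0.9, 1.0, 0.5]
finger_gap: 0.655
grasp_force: 0.0
table [  0.5 210.9 234.2]
can 19023 ((438.0023498535156, 118.16007995605469), 31.973236083984375)
strap 204 [451.63425819 100.00857123] 10.695345180365877 ((451.0130615234375, 99.87018585205078), (10.524410247802734, 15.28393268585205), 89.8779296875)
t 12.85 pos [451.   98.2 141.4] shift [-0.      0.0007  0.1204] turn 0.003 alt -3.138 q7 0.3 gap 60.1 tilt [-0.001 -0.    -1.   ]
```

View pics/w5.png

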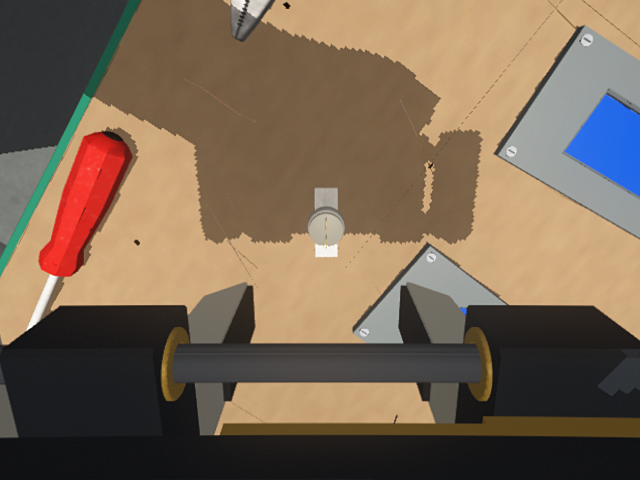

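The strap runs vertically in the picture (x 326, y 188–257), so it is square to the jaws, and the can (326,228) is centred. Grasping now.

```bash
python3 -m pendant '[[[0.06,0,0,0.05,0],[0.06,0,0,0.1,0],[0.06,0,0,0.12,0],[0.06,0,0,0.12,0],[0.06,0,0,0.12,0],[0.01,0,0,0.12,0],[0.01,0,0,0.12,0],[0.01,0,0,0.12,0],[0.01,0,0,0.12,0],[0.01,0,0,0.12,0],[0.01,0,0,0.12,0]]]'
python3 -m pendant '[[[0.01,0,0,-0.03,0],[0.01,0,0,-0.07,0],[0.01,0,0,-0.07,0]]]'
python3 - <<'E'
from h import *
m=np.load('w5.npz');print(plane([(326,188),(326,257)],m,2).round(1))
go(581.5,250.4,90,np.radians(95.9))
E
```

```text
clock: 14.22
tool_pos: [451.2, 98.4, 21.9]
orientation: [0.0, 0.465, 0.885, 0.0]
wrist_force: [-0.4, -0.7, 5.2]
finger_gap: 0.255
grasp_force: 30.0
clock: 14.6
tool_pos: [453.2, 98.8, 94.1]
orientation: [0.002, 0.465, 0.885, 0.002]
wrist_force: [-0.4, 0.2, 0.1]
finger_gap: 0.255
grasp_force: 30.0
[[436.9 118.5   2. ]
 [465.3  77.4   2. ]]
t 14.6 pos [453.2  98.8  94.1] shift [0.0519 0.1916 0.005 ] turn -1.07 alt 2.072 q7 0.29 gap 23.4 tilt [ 0.005  0.001 -1.   ]
```

```bash
python3 -m pendant '[[[0.01,0.052,0.192,0,-1.07],[0.01,0.052,0.192,0,-1.07],[0.01,0.052,0.192,0,-1.07],[0.01,0.052,0.192,0,-1.07],[0.01,0.052,0.192,0,-1.07],[0.01,0.052,0.192,0,-1.07],[0.01,0.052,0.192,0,-1.07],[0.01,0.052,0.192,0.03,-1.07],[0.01,0.052,0.192,0.03,-1.07],[0.01,0.052,0.192,0.03,-1.07]]]'
python3 - <<'E'
from h import *
go(581.5,250.4,25,np.radians(95.9))
E
```

```text
clock: 15.85
tool_pos: [579.4, 250.3, 61.8]
orientation: [-0.0, -0.051, 0.999, -0.0]
wrist_force: [-0.1, 0.1, -0.4]
finger_gap: 0.255
grasp_force: 30.0
t 15.85 pos [579.4 250.3  61.8] shift [-0.0021 -0.0001  0.0368] turn -0.001 alt 3.141 q7 1.01 gap 23.4 tilt [-0. -0. -1.]
```

```bash
python3 -m pendant '[[[0.01,-0.002,0,0.02,0],[0.01,-0.002,0,0.037,0],[0.01,-0.002,0,0.037,0],[0.01,-0.002,0,0.037,0],[0.05,-0.002,0,0.037,0],[0.05,-0.002,0,0.037,0],[0.05,-0.002,0,0.037,0],[0.05,-0.002,0,-0.02,0],[0.05,-0.002,0,-0.06,0],[0.05,-0.002,0,-0.08,0],[0.05,-0.002,0,-0.08,0]]]'
python3 - <<'E'
from h import *
p,d=cams.camera('wrist');cv2.imwrite('pics/w6.png',p[:,:,::-1])
go(433.9,-44.5,100)
E
```

```text
clock: 17.23
tool_pos: [582.4, 250.6, 143.0]
orientation: [0.001, -0.051, 0.999, 0.0]
wrist_force: [-0.4, 0.1, -0.1]
finger_gap: 0.542
grasp_force: 0.0
t 17.27 pos [581.3 250.1 141.3] shift [ 0.1769 -0.2778  0.0414] turn 0 alt 0.0 q7 1.04 gap 49.7 tilt [-0. -0. -1.]
```

View pics/w6.png

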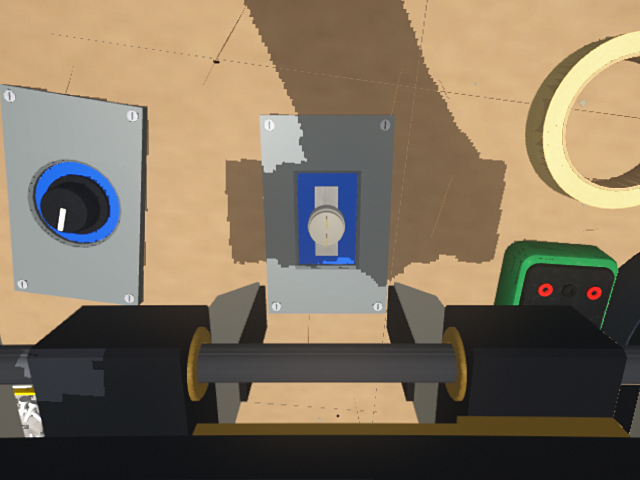

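The thermostat lies aligned and centred in its pocket (327,225), and the knob sits in its nest at (78,203). Now the insulator.

```bash
python3 -m pendant '[[[0.05,0.177,-0.278,0,0],[0.05,0.177,-0.278,0,0],[0.05,0.177,-0.278,0,0],[0.05,0.177,-0.278,0,0],[0.05,0.177,-0.278,0,0],[0.05,0.177,-0.278,0,0],[0.05,0.177,-0.278,0.04,0],[0.05,0.177,-0.278,0.06,0],[0.05,0.177,-0.278,0.06,0]]]'
python3 - <<'E'
from h import *
go(433.9,-44.5,20)
E
```

```text
clock: 18.4
tool_pos: [431.0, -44.2, 79.0]
orientation: [-0.003, -0.052, 0.999, 0.001]
wrist_force: [-0.2, 0.8, -0.4]
finger_gap: 0.545
grasp_force: 0.0
t 18.4 pos [431.  -44.2  79. ] shift [-0.0032 -0.0007  0.059 ] turn 0 alt 0.0 q7 1.55 gap 50.0 tilt [-0.007  0.001 -1.   ]
```

```bash
python3 -m pendant '[[[0.05,-0.002,0,0.02,0],[0.05,-0.002,0,0.059,0],[0.05,-0.002,0,0.059,0],[0.05,-0.002,0,0.059,0],[0.05,-0.002,0,0.059,0],[0.01,-0.002,0,0.059,0],[0.01,-0.002,0,0.059,0],[0.01,-0.002,0,0.059,0],[0.01,-0.002,0,0.059,0],[0.01,-0.002,0,0.059,0],[0.01,-0.002,0,0.059,0]]]'
python3 -m pendant '[[[0.01,0,0,-0.03,0],[0.01,0,0,-0.07,0],[0.01,0,0,-0.07,0],[0.01,0,0,-0.07,0]]]'
python3 - <<'E'
from h import *
p,d=cams.camera('wrist');cv2.imwrite('pics/w7.png',p[:,:,::-1])
go(599.3,-111.5,90)
E
```

```text
clock: 19.77
tool_pos: [436.2, -44.2, 22.8]
orientation: [0.0, -0.052, 0.999, -0.0]
wrist_force: [-0.1, -0.5, 3.3]
finger_gap: 0.199
grasp_force: 30.0
clock: 20.27
tool_pos: [435.7, -44.4, 92.4]
orientation: [-0.0, -0.051, 0.999, -0.0]
wrist_force: [0.9, -0.5, -0.4]
finger_gap: 0.199
grasp_force: 30.0
t 20.32 pos [435.3 -44.2  91.9] shift [-0.1562 -0.0838  0.0017] turn 0 alt 0.0 q7 1.55 gap 18.1 tilt [-0.001  0.    -1.   ]
```

View pics/w7.png

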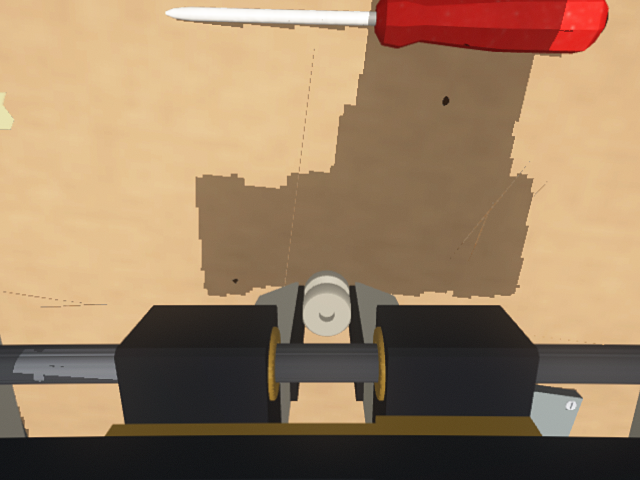

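The insulator (327,303) is held upright between the pads.

```bash
python3 -m pendant '[[[0.01,-0.158,-0.084,0,0],[0.01,-0.158,-0.084,0,0],[0.01,-0.158,-0.084,0,0],[0.01,-0.158,-0.084,0,0],[0.01,-0.158,-0.084,0.03,0],[0.01,-0.158,-0.084,0.03,0],[0.01,-0.158,-0.084,0.03,0],[0.01,-0.158,-0.084,0.03,0]]]'
python3 - <<'E'
from h import *
go(601,-111.5,26)
E
```

```text
clock: 21.32
tool_pos: [602.3, -111.3, 63.7]
orientation: [0.001, -0.052, 0.999, -0.0]
wrist_force: [-0.4, 0.2, 0.1]
finger_gap: 0.199
grasp_force: 30.0
t 21.32 pos [ 602.3 -111.3   63.7] shift [ 0.0014 -0.      0.0377] turn 0 alt 0.0 q7 1.64 gap 18.2 tilt [ 0.001 -0.    -1.   ]
```

```bash
python3 -m pendant '[[[0.01,0.001,0,0.02,0],[0.01,0.001,0,0.037,0],[0.01,0.001,0,0.037,0],[0.01,0.001,0,0.037,0],[0.01,0.001,0,0.037,0],[0.045,0.001,0,0.037,0],[0.045,0.001,0,0.037,0],[0.045,0.001,0,0.037,0],[0.045,0.001,0,-0.02,0],[0.045,0.001,0,-0.06,0],[0.045,0.001,0,-0.1,0],[0.045,0.001,0,-0.15,0]]]'
python3 - <<'E'
from h import *
p,d=cams.camera('wrist');cv2.imwrite('pics/w8.png',p[:,:,::-1])
E
python3 -m pendant '[[[0.045,0.06,0.06,-0.05,0],[0.045,0.12,0.12,-0.05,0],[0.045,0.12,0.18,-0.05,0],[0.045,0.12,0.24,-0.05,0],[0.045,0.12,0.3,-0.05,0],[0.045,0.12,0.36,-0.05,0],[0.045,0.12,0.42,-0.05,0],[0.045,0.12,0.48,-0.05,0],[0.045,0.12,0.54,-0.05,0],[0.045,0.12,0.6,-0.05,0],[0.045,0.12,0.6,-0.05,0]]]'
python3 - <<'E'
from h import *
p,d=cams.camera('top');cv2.imwrite('pics/top1.png',p[:,:,::-1]);m=cams.camera_model('top');W=cloud(d,m)
for n,c,z in(('thermo',(581.3,250.4),15),('knob',(586.7,80.7),13),('ins',(599.3,-111.5),15),('plug',(612.5,-271.3),13)):
    k=(np.hypot(W[...,0]-c[0],W[...,1]-c[1])<55)&(W[...,2]>z)&(W[...,2]<60);w=W[k]
    if len(w): print(n,len(w),'ztop',np.percentile(w[:,2],90).round(1),'off',(np.array(cv2.minAreaRect(w[:,:2].astype(np.float32))[0])-c).round(1))
E
```

```text
clock: 22.82
tool_pos: [600.1, -111.5, 213.5]
orientation: [-0.001, -0.052, 0.999, 0.0]
wrist_force: [0.8, -0.5, -0.4]
finger_gap: 0.489
grasp_force: 0.0
clock: 24.25
tool_pos: [417.1, 477.3, 262.5]
orientation: [-0.001, -0.054, 0.999, 0.001]
wrist_force: [0.5, -0.6, 0.3]
finger_gap: 0.488
grasp_force: 0.0
thermo 106 ztop 25.0 off [ 0.5 -0.7]
knob 189 ztop 24.1 off [ 2.3 12.8]
ins 74 ztop 28.2 off [-1.   0.1]
plug 537 ztop 30.9 off [-4.6 -0.9]
```

View pics/w8.png

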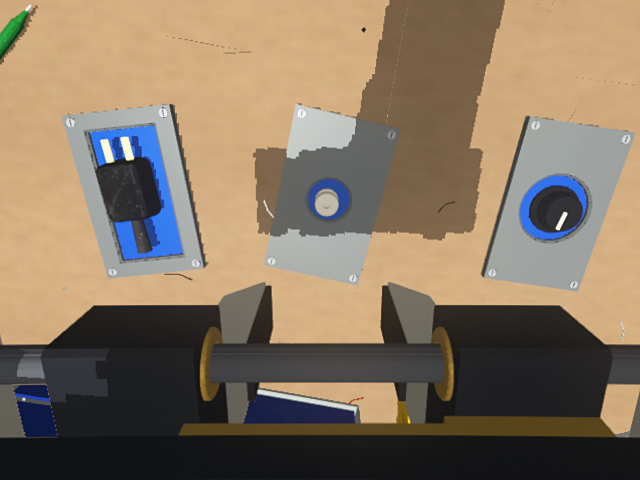

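View pics/top1.png

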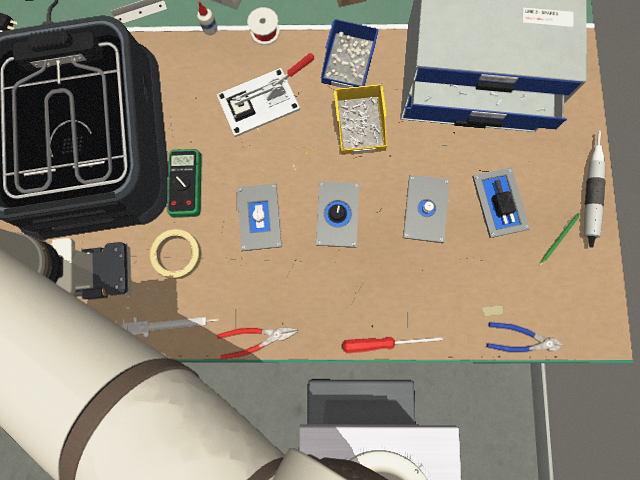

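All four parts are in their pockets: thermostat (259,217), knob (338,212), insulator (428,208), plug (503,200). The multimeter and tape have not moved. The knob's 12.8 mm offset looks like a stray pixel, so I'll check it and the insulator's height robustly before handing in.

Run:
```python
from h import *
p,d=cams.camera('top');m=cams.camera_model('top');W=cloud(d,m)
for n,c,z,r in(('thermo',(581.3,250.4),15,20),('knob',(586.7,80.7),13,28),('ins',(599.3,-111.5),15,18),('plug',(612.5,-271.3),20,55)):
    k=(np.hypot(W[...,0]-c[0],W[...,1]-c[1])<r)&(W[...,2]>z)&(W[...,2]<60);w=W[k]
    A=np.c_[w[:,:2]-c,np.ones(len(w))];f=np.linalg.lstsq(A,w[:,2],rcond=None)[0]
    print(n,len(w),'z50',np.median(w[:,2]).round(1),'off',(w[:,:2].mean(0)-c).round(1),'slope',f[:2].round(3))
    ring=(abs(W[...,0]-c[0])<65)&(abs(W[...,1]-c[1])<40)&(W[...,2]<12)&(p.max(2).astype(int)-p.min(2)<30)&(p.max(2)>90);print('  block top',np.median(W[ring][:,2]).round(1))
go(0,0,0)
```

```text
thermo 105 z50 23.0 off [-0.5 -1.2] slope [0.062 0.104]
  block top 8.0
knob 180 z50 21.6 off [-0.4  0.9] slope [0.074 0.035]
  block top 8.3
ins 75 z50 24.6 off [-1.6  0.5] slope [0.106 0.035]
  block top 8.1
plug 415 z50 28.1 off [-5.2  0.2] slope [-0.04  -0.063]
  block top 7.9
t 24.35 pos [417.3 476.4 262.3] shift [ 0.466  -0.4291  0.262 ] turn 0 alt 0.0 q7 0.56 gap 44.7 tilt [-0.002  0.002 -1.   ]
```

```bash
python3 -c "
from bench import bot
print(bot.finish_job())"
```

```text
the job is handed in; nothing more can be done
None
```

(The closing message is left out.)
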